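Set out the gluing board with nested glue cups

TASK

Set out the gluing board: nest the three glue cups upright on it, yellow inside blue and red inside yellow, midway between the roll of masking tape and the dark wooden offcut and in line with them. Stand the yellow tape measure on the board midway between the nested cups and the roll, in the same line, and lay the sanding block flat on top of the offcut, centred on it and with its long sides along the offcut's long sides. Leave the offcut where it is, and let go of everything.

Things in the scene. Friction and masses are not known exactly. Their poses are not given: they have to be found in the camera images.
- gluing_board: Plywood board fixed on the bench, 110 (x) x 560 (y) x 12 mm, flat, turned a few degrees. Origin at the centre of its underside, its top 12 mm above; its y axis is the long axis, along which everything is set out. The roll and the offcut lie on its centre line, 210 mm either side of its centre; which of them is at the left changes.
- tape_roll: Cream roll of masking tape lying flat on the board, 101 mm across, 25 mm high. Origin at the centre of its underside, z up. It is stuck to the board.
- dark_offcut: Dark brown wooden offcut lying flat on the board, 60 (x) x 90 (y) x 20 mm. Origin at the centre of its underside, z up; its long side is its y. Loose; stays where it is and carries the sanding block. Turned up to 0.2 rad from the board.
- blue_cup: Blue open plastic cup, the largest: 66 mm across the rim, 60 mm across the foot, 46 mm high, wall 2.5 mm, floor 4 mm thick, 60 g. Origin at the centre of its underside, z up to the mouth. Starts upright on the bench.
- yellow_cup: Yellow open plastic cup, the middle one: 52 mm across the rim, 46 mm across the foot, 68 mm high, wall 2.5 mm, floor 4 mm thick, 50 g. Origin at the centre of its underside, z up to the mouth. Starts upright on the bench. Nested in the blue cup it stands on that cup's floor with about 4 mm of play all round, and its top 26 mm stand out.
- red_cup: Red open plastic cup, the smallest and tallest: 38 mm across the rim, 32 mm across the foot, 90 mm high, wall 2.5 mm, floor 4 mm thick, 40 g. Origin at the centre of its underside, z up to the mouth. Starts upright on the bench. Nested in the yellow cup it stands on that cup's floor with about 4 mm of play all round, and its top 26 mm stand out.
- measure: Yellow tape measure with a black disc, standing on its base: 36 (x) x 84 (y, over the metal hook) x 65 mm high, 240 g. Origin at the centre of its underside over its whole length, z up; flanks face x and -x; the case reaches from y = -28 to y = +41 mm and x = -16 to +18 mm: grip there, near y = +6 mm. It rocks a little (0.05 rad). Which way it faces at the end does not matter.
- sanding: Brown cork sanding block lying flat, 62 (x) x 112 (y) x 30 mm, 90 g. Origin at the centre of its underside, z up; its long side is its y. Grip it across the 62 mm side.
Things that resemble listed ones, but are neither listed nor needed, are in the scene too. What is meant by the yellow_cup is not green or white, and is the smaller of those in its own colour.

How it is judged:
At the end, for the whole second after the job is handed in: Blue cup on the board within 15 mm of midway between roll and offcut; yellow stands in blue, red in yellow. Tape measure on the board within 20 mm of its centre line and 125 mm of cups and roll. Block on offcut: centred to 15 mm, parallel to 0.2 rad. Offcut within 20 mm of its start. All at rest (x of blue_cup in the frame of gluing_board between -0.015 and 0.015 m and y of blue_cup in the frame of gluing_board between -0.015 and 0.015 m and z of blue_cup in the frame of gluing_board between 0.008 and 0.017 m and horizontal distance between yellow_cup and blue_cup below 0.01 m and z of yellow_cup in the frame of blue_cup between 0 and 0.009 m and horizontal distance between red_cup and yellow_cup below 0.01 m and z of red_cup in the frame of yellow_cup between 0 and 0.009 m and angle between each of blue_cup, yellow_cup, red_cup, sanding's own z axis and vertical below 0.12 rad and angle between measure's own z axis and vertical below 0.2 rad and x of measure in the frame of gluing_board between -0.02 and 0.02 m and horizontal distance between measure and tape_roll below 0.125 m and horizontal distance between measure and blue_cup below 0.125 m and z of measure in the frame of gluing_board between 0.008 and 0.017 m and horizontal distance between sanding and dark_offcut below 0.015 m and angle between the y axis of sanding and the y axis of dark_offcut, either way round below 0.2 rad and z of sanding in the frame of dark_offcut between 0.015 and 0.024 m and distance of dark_offcut from where it was at the start of the episode below 0.02 m and linear speed of each of blue_cup, yellow_cup, red_cup, measure, sanding below 0.02 m/s); the robot touches nothing.
It fails at once if the offcut is shoved more than 30 mm from its place (distance of dark_offcut from where it was at the start of the episode above 0.03 m).
It also fails if it takes over 115 s, if anything falls off the work surface, if the arm or the gripper's body presses on something with over 40 N, if the wrist force passes 120 N, or if a joint passes its speed limit or range.

ROBOT

A 7-joint arm with a two-finger parallel gripper is mounted at the origin on a cart in front of the work surface, level with it; the furniture and walls round the work are solid. World frame = base frame: x ahead of the robot, y to its left, z up, the work surface at z = 0. Lengths are in m, angles in rad, forces in N, time in s.
With the tool pointing down it reaches from about 0.4 to 0.85 m from the base axis. Payload 4.5 kg.
Tool frame: the origin (TCP) lies midway between the tips of the shut fingers; the grasp point (between the pads) lies 19 mm behind it; z points along the fingers, y is the line along which they close (so a half turn about z gives the same grasp; the last joint's range is limited). The gripper opens to 88 mm and grips with 3 to 60 N. Pads are 18 mm wide; open, the fingers measure 123 mm over their backs; the gripper's body (75 mm by 187 mm) begins 45 mm behind the grasp point.
Start: joints at [-1.241, 0.689, -0.195, 1.565, 0.157, 0.902, -0.215], TCP at [0.182, 0.598, 0.239] pointing down, gripper open.
Joint ranges: [-3.01, 3.01], [-0.46, 2.08], [-1.47, 1.51], [0.13, 2.56], [-1, 4.14], [0.04, 2.09], [-2.66, 2.66]. Speed limits (rad/s): [2.57, 2.57, 3.14, 3.14, 3.14, 3.14, 3.14].

INTERFACE

Orientations are given as a unit quaternion [x, y, z, w].
In Python, from plant import r gives the robot as it stands. The module is installed in compiled form; this text tells all that it offers.
- The arm moves only by the tool step_arm, never from a script. Its argument "series" is a list of rows, each a list of 7 numbers: the shift along the world's x, y, z in mm, then the turn, a rotation vector about the world's x, y, z in rad, then the closure, from 0 (fully open) to 1 (shut). A call has 1 to 20 rows; each row shifts and turns the commanded pose from where the row before left it; what a row does not reach is not made up. A row lasts 1/10 s, in which the tool goes at most 50 mm and 8.59 degrees, less where a joint would pass 70% of its speed; a pose out of reach is approached as far as the arm can. A call is refused whole if a number of a shift passes 50 or a number of a turn 0.15, either way. A call with a gripper value outside its range is refused whole. The fingers move at their own pace and stop on an object; "force" is the grip in N (left out, the last holds). Time passes only in rows, so rows that do not move let the fingers close. It gives the time, the measured TCP pose, the force, the opening and the grip force at its end, in the units of the state.
- r.get_state(): the state, without advancing time (a new reading comes with each control period).
- r.snapshot(name): name is "scene" or "top" or "wrist"; returns (picture, depth): 400x640x3 uint8, blue, green, red; 400x640 float32, m along the optical axis (not along the pixel's ray), 0 where there is no reading.
- r.get_calibration(name): a dict with "intrinsics" (3x3 intrinsics, pixels), "pose" (4x4, takes a point from camera to world coordinates). Camera axes: x right, y up, looking along -z (the intrinsics and any distortion apply to the point x, -y, -z); pixel columns grow to the right and rows downward; lengths in m; the calibration is good to about 2 mm. A picture is of the moment at which its call begins: read the wrist's pose just before it. get_calibration takes no time and is no camera call; for the wrist camera it gives the pose at the moment of the call.
- r.finish_job(): hands the job in; it is judged then, once.
The state is a dict: "clock": time; "q": joint angles; "qd": joint speeds; "joint_torque": joint torques, N m; "tool_pos": TCP position; "eef_rot": TCP orientation; "contact_force": force on the tool from outside, world axes, zero at the start; "moment": the same for the moment, N m; "opening": opening from 0.0 (shut) to 1.0 (fully open); "finger_force": force on a finger pad.
Only numpy, scipy, OpenCV 4.12 (cv2) and the standard library are available. Lean on these libraries where they do the work, as an engineer would, in place of code of your own. Each camera call takes 0.05 s, during which the arm holds its last target. There are 200 camera calls.

## Working session

There is one attempt and no reset: what is moved stays moved. The work goes in short steps, Python scripts to look and compute and a tool call to move; the robot and the scene stay as the last step left them, time stands still between calls to the robot, and variables do not carry over. Pictures are saved under pics/ and viewed, at most 14 in all, crops included, and the job is handed in when it is done.

Besides the shell and the picture viewer there is one more tool, called after ">>>" by a JSON object that holds its "name" and its "arguments", one argument or row to a line. step_arm: Moves the arm, as the interface text tells. Its arguments: {"type":"object","properties":{"series":{"type":"array"},"force":{"type":"number"}},"required":["series"]}

```bash
mkdir -p pics
cat > h.py <<'E'
import numpy as np, cv2
from plant import r
def snap(n,f):
    c=r.get_calibration(n); im,d=r.snapshot(n); cv2.imwrite('pics/%s.png'%f,im); np.savez('pics/%s.npz'%f,im=im,d=d,K=c['intrinsics'],P=c['pose']); return im,d,c
def load(f):
    z=np.load('pics/%s.npz'%f); return z['im'],z['d'],{'intrinsics':z['K'],'pose':z['P']}
def cloud(d,c):
    K,P=np.array(c['intrinsics']),np.array(c['pose']); v,u=np.mgrid[:d.shape[0],:d.shape[1]]
    p=np.stack([(u-K[0,2])/K[0,0]*d,-(v-K[1,2])/K[1,1]*d,-d],-1)
    return p@P[:3,:3].T+P[:3,3]
def ray(u,v,z,c):
    K,P=np.array(c['intrinsics']),np.array(c['pose'])
    w=P[:3,:3]@np.array([(u-K[0,2])/K[0,0],-(v-K[1,2])/K[1,1],-1]); t=(z-P[2,3])/w[2]; return P[:3,3]+t*w
E
python3 - <<'E'
from h import *
for n in('top','scene'):
    im,d,c=snap(n,n+'0'); print(n,np.round(c['intrinsics'],1).tolist(),np.round(c['pose'],3).tolist(),[k for k in c])
print(r.get_state())
E
```

```text
top [[394.8, 0.0, 314.9], [0.0, 394.8, 202.1], [0.0, 0.0, 1.0]] [[0.402, 0.88, -0.252, 0.087], [-0.916, 0.385, -0.115, -0.02], [-0.004, 0.277, 0.961, 1.559], [0.0, 0.0, 0.0, 1.0]] ['intrinsics', 'pose']
scene [[422.5, 0.0, 321.2], [0.0, 422.5, 197.0], [0.0, 0.0, 1.0]] [[0.895, 0.175, -0.41, -0.122], [-0.446, 0.392, -0.805, -1.081], [0.02, 0.903, 0.429, 0.72], [0.0, 0.0, 0.0, 1.0]] ['intrinsics', 'pose']
{'clock': 0.1, 'q': array([-1.24120474,  0.68991172, -0.19454502,  1.56621753,  0.15732422,
        0.90254431, -0.2150777 ]), 'qd': array([-5.18501665e-04, -2.00938893e-03,  3.99793965e-04, -4.03975574e-03,
        1.44409632e-03,  7.63700595e-04,  4.22512590e-05]), 'joint_torque': array([-1.60545173e-03, -5.28506899e+01, -1.27095256e+00, -1.53839636e+01,
       -5.25347411e-02,  2.03366733e-03,  4.03614933e-05]), 'tool_pos': array([0.18205585, 0.59729879, 0.23798965]), 'eef_rot': array([ 1.47292819e-01,  9.89092572e-01, -8.40604795e-04, -5.93761912e-05]), 'contact_force': array([0.48693808, 0.00094256, 0.24930591]), 'moment': array([ 0.02913954, -0.00312872,  0.01335204]), 'finger_force': 0.0, 'opening': 1.0017000002293557}
```

View pics/top0.png

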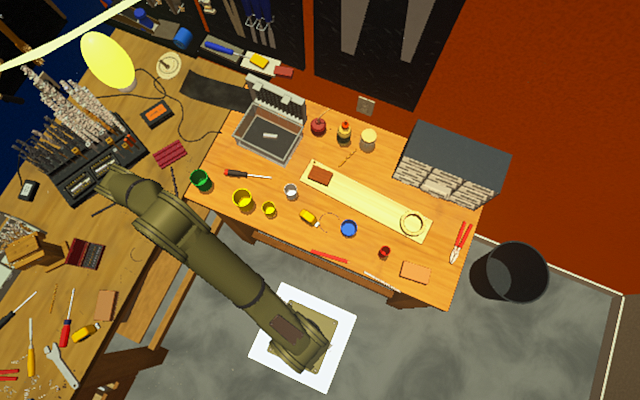

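View pics/scene0.png

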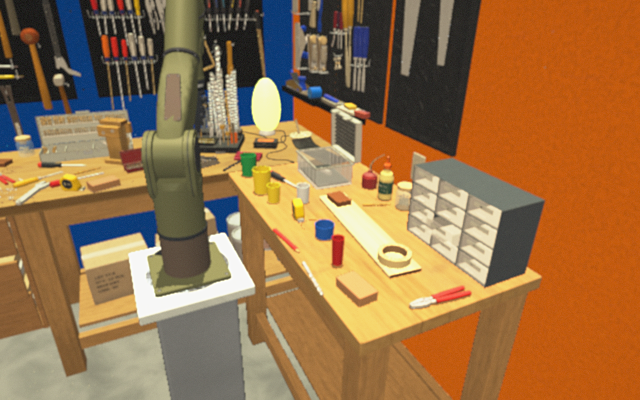

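Top view: offcut (320,176), roll (411,223), blue cup (348,228), measure (308,215), red cup (384,252), sanding block (415,270). Yellow cup candidates are (243,199), which is larger, and (269,210), which is smaller. The smaller fits the description; I'll confirm it in a crop while measuring.

```bash
cat > m.py <<'E'
from h import *
def comp(hsv,lo,hi,seed,R=25):
    m=cv2.inRange(hsv,lo,hi); b=np.zeros_like(m); u,v=seed; b[max(0,v-R):v+R,max(0,u-R):u+R]=255; m&=b
    n,l,s,cc=cv2.connectedComponentsWithStats(m); k=1+np.argmax(s[1:,4]); return l==k
E
python3 - <<'E'
from m import *
for n,S in (('top0',{'blue':(348,228),'yel':(269,210),'yelbig':(243,199),'red':(384,252),'meas':(308,215),'sand':(415,270),'off':(320,176),'roll':(411,223)}),
            ('scene0',{'blue':(324,230),'yel':(273,193),'yelbig':(261,180),'red':(337,250),'meas':(297,210),'sand':(356,288),'off':(340,199),'roll':(394,257)})):
    im,d,c=load(n); X=cloud(d,c)
    for k,(u,v) in S.items():
        p=X[v-22:v+23,u-22:u+23].reshape(-1,3); hs=cv2.cvtColor(im,cv2.COLOR_BGR2HSV)[v,u]
        col=cv2.cvtColor(im,cv2.COLOR_BGR2HSV)[v-22:v+23,u-22:u+23].reshape(-1,3)
        q=p[(p[:,2]>.008)&(p[:,2]<.12)]
        t=p[(np.abs(col[:,0].astype(int)-hs[0])<8)&(np.abs(col[:,1].astype(int)-hs[1])<60)&(p[:,2]>-.01)]
        print(n,k,hs,np.round(X[v,u],3),'box',np.round(t.min(0),3),np.round(t.max(0),3),len(t))
im,_,_=load('top0')
a=cv2.resize(im[150:300,180:440],None,fx=3,fy=3,interpolation=cv2.INTER_CUBIC); cv2.imwrite('pics/crop.png',a)
E
```

```text
top0 blue [108 166 230] [0.447 0.001 0.012] box [ 0.087 -0.03  -0.004] [0.474 0.03  1.559] 173
top0 yel [ 30 255 249] [ 0.39   0.326 -0.001] box [ 0.087 -0.02  -0.009] [0.434 0.448 1.559] 148
top0 yelbig [ 31 255 253] [0.389 0.443 0.003] box [ 0.338  0.321 -0.006] [0.435 0.496 0.104] 188
top0 red [  3 225 253] [ 0.416 -0.166  0.005] box [ 0.387 -0.186 -0.004] [ 0.443 -0.14   0.096] 105
top0 meas [ 28 255 246] [0.423 0.164 0.054] box [ 0.401  0.135 -0.006] [0.448 0.199 0.07 ] 111
top0 sand [ 17 173 244] [ 0.394 -0.298  0.028] box [ 0.087 -0.411 -0.01 ] [ 0.516 -0.02   1.559] 1989
top0 off [ 12 212 188] [0.598 0.189 0.033] box [ 0.087 -0.02  -0.009] [0.737 0.32  1.559] 1283
top0 roll [ 29 101 245] [ 0.566 -0.222  0.016] box [ 0.087 -0.297 -0.008] [ 0.632 -0.02   1.559] 1058
scene0 blue [107 186 144] [ 0.428 -0.028  0.038] box [ 0.412 -0.035  0.002] [0.475 0.033 0.049] 273
scene0 yel [ 23 206 220] [0.375 0.296 0.042] box [-0.122 -1.081 -0.01 ] [0.572 0.6   0.72 ] 1406
scene0 yelbig [ 23 203 221] [0.363 0.395 0.059] box [-0.122 -1.081 -0.009] [0.596 0.793 0.72 ] 1319
scene0 red [  1 204 174] [ 0.397 -0.173  0.054] box [-0.122 -1.081 -0.002] [ 0.423 -0.142  0.72 ] 300
scene0 meas [ 24 220 242] [0.404 0.134 0.039] box [ 0.38   0.095 -0.004] [0.503 0.4   0.066] 317
scene0 sand [ 21 124 246] [ 0.374 -0.322  0.029] box [-0.122 -1.081 -0.004] [ 0.509 -0.171  0.72 ] 1931
scene0 off [ 12 175 217] [0.595 0.168 0.03 ] box [-0.122 -1.081 -0.005] [0.821 0.392 0.72 ] 386
scene0 roll [ 30  50 247] [ 0.571 -0.218  0.009] box [-0.122 -1.081  0.004] [ 0.627 -0.085  0.72 ] 833
```

View pics/crop.png

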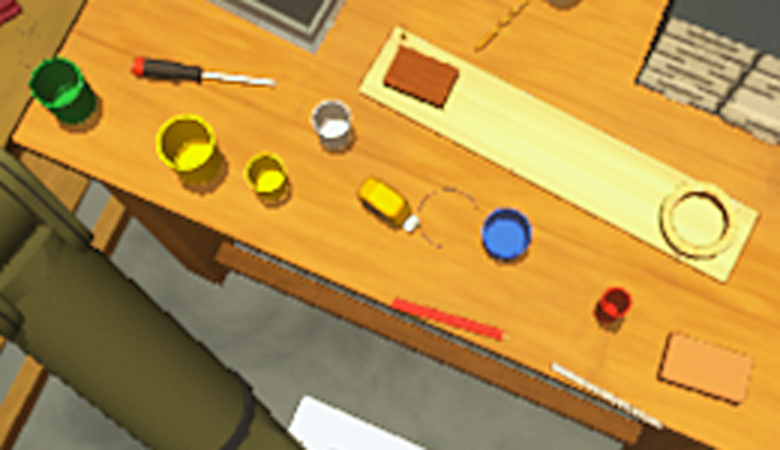

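The smaller yellow cup, crop (267,178), is confirmed; the one at crop (188,150) is clearly larger. Next come refined fits from the clouds.

Run:
```python
from m import *
L=[load('top0'),load('scene0')]
def pts(c,R,z0,z1,one=None):
    o=[]
    for i,(im,d,cal) in enumerate(L):
        if one is not None and i!=one: continue
        p=cloud(d,cal); p=p[d>0]; o.append(p[(np.hypot(*(p[:,:2]-c).T)<R)&(p[:,2]>z0)&(p[:,2]<z1)])
    return np.vstack(o)
for n,c,h,D in (('blue',(.44,0),.046,66),('yel',(.39,.32),.068,52),('red',(.41,-.165),.09,38)):
    for one in (0,1):
        p=pts(c,.05,h-.01,h+.012,one)
        print(n,one,len(p),np.round(p[:,2].mean(),3),[np.round(x,3) for x in cv2.minEnclosingCircle(p[:,:2].astype(np.float32))],D/2)
for n,c,R,z in (('sand',(.394,-.298),.08,(.022,.04)),('off',(.598,.189),.07,(.026,.045)),('meas',(.42,.165),.06,(.02,.075)),('roll',(.566,-.222),.07,(.03,.045))):
    for one in (0,1):
        p=pts(c,R,*z,one); print(n,one,len(p),np.round(p[:,2].mean(),3),[np.round(x,3) for x in cv2.minAreaRect(p[:,:2].astype(np.float32)*1000)])
p=pts((.58,-.02),.33,.007,.018,0); p=p[(p[:,0]>.45)]
p=np.vstack([p]); a=np.array([.598-.566,.189+.222]); a/=np.hypot(*a); n=np.array([a[1],-a[0]])
e=(p[:,:2]-[.58,-.02])@n; p=p[abs(e)<.075]; print('board',len(p),[np.round(x,3) for x in cv2.minAreaRect(p[:,:2].astype(np.float32)*1000)])
```

```text
blue 0 50 0.044 [array([0.442, 0.001]), np.float64(0.033)] 33.0
blue 1 119 0.042 [array([ 0.442, -0.   ]), np.float64(0.036)] 33.0
yel 0 40 0.065 [array([0.384, 0.322]), np.float64(0.027)] 26.0
yel 1 67 0.064 [array([0.384, 0.319]), np.float64(0.031)] 26.0
red 0 30 0.089 [array([ 0.405, -0.158]), np.float64(0.019)] 19.0
red 1 82 0.086 [array([ 0.408, -0.162]), np.float64(0.021)] 19.0
sand 0 443 0.027 [array([ 385.7 , -300.62]), array([ 62.639, 110.14 ]), np.float64(6.372)]
sand 1 633 0.028 [array([ 387.055, -303.363]), array([ 65.592, 113.497]), np.float64(6.986)]
off 0 294 0.032 [array([601.299, 193.038]), array([62.443, 89.605]), np.float64(0.679)]
off 1 192 0.031 [array([603.758, 191.202]), array([97.705, 65.646]), np.float64(89.144)]
meas 0 166 0.053 [array([417.141, 165.82 ]), array([67.689, 36.965]), np.float64(78.495)]
meas 1 186 0.046 [array([418.175, 157.449]), array([61.184, 36.314]), np.float64(78.533)]
roll 0 247 0.037 [array([ 562.456, -224.756]), array([98.483, 98.656]), np.float64(22.643)]
roll 1 342 0.036 [array([ 563.152, -226.787]), array([101.292,  98.202]), np.float64(52.162)]
board 2551 [array([582.385, -31.56 ]), array([632.326, 139.694]), np.float64(86.012)]
```

>>> {"name": "step_arm", "arguments": {
  "series": [
    [40,-45,0,0,0,-0.105,0],
    [40,-45,0,0,0,-0.105,0],
    [40,-45,0,0,0,-0.105,0],
    [40,-45,0,0,0,-0.105,0],
    [40,-45,0,0,0,-0.105,0],
    [40,-45,0,0,0,-0.105,0],
    [3,-47,0,0,0,-0.105,0],
    [3,-47,0,0,0,-0.105,0],
    [3,-47,0,0,0,-0.105,0],
    [3,-47,0,0,0,-0.105,0],
    [3,-47,0,0,0,-0.105,0],
    [3,-47,0,0,0,-0.105,0],
    [3,-47,0,0,0,-0.105,0],
    [0,0,0,0,0,0,0],
    [0,0,0,0,0,0,0]
  ],
  "force": 15
}}

```text
clock: 1.6
tool_pos: [0.4024, 0.0438, 0.2387]
eef_rot: [0.739, 0.674, -0.0, -0.0]
contact_force: [0.1, -0.0, -0.1]
opening: 1.001
finger_force: 0.0
```

```bash
cat >> m.py <<'E'
def st():
    s=r.get_state(); from scipy.spatial.transform import Rotation as Ro
    R=Ro.from_quat(s['eef_rot']).as_matrix(); print('t',round(s['clock'],2),'tcp',np.round(np.array(s['tool_pos'])*1000,1),'ydir',round(np.degrees(np.arctan2(R[1,1],R[0,1])),1),'tilt',np.round(R[:2,2],3),'q',np.round(s['q'],2),'F',np.round(s['contact_force'],1),'op',round(s['opening'],3),'ff',s['finger_force'])
E
python3 - <<'E'
from m import *
st(); im,d,c=snap('wrist','w1'); print(np.round(c['pose'],3).tolist(),c['intrinsics'])
E
```

```text
t 1.6 tcp [402.4  43.8 238.7] ydir -5.3 tilt [-0. -0.] q [-0.31  0.42  0.12  2.2  -0.1   0.53 -0.2 ] F [ 0.1 -0.  -0.1] op 1.001 ff 0.0
[[0.996, 0.087, 0.028, 0.41], [-0.091, 0.942, 0.323, 0.128], [0.001, -0.324, 0.946, 0.386], [0.0, 0.0, 0.0, 1.0]] [[326.92997406   0.         326.50867918]
 [  0.         326.92997406 200.85898062]
 [  0.           0.           1.        ]]
```

View pics/w1.png

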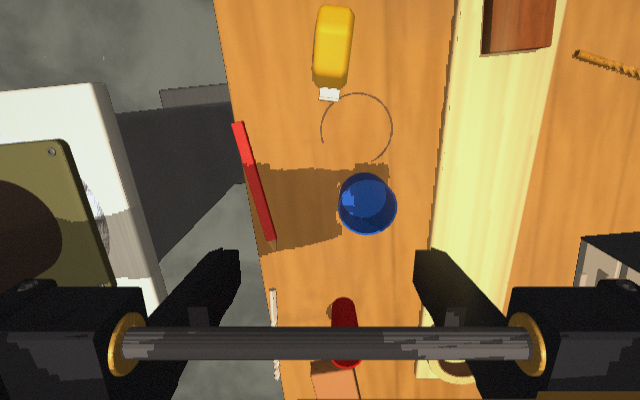

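Wrist view: blue cup rim at (367,203), measure at (333,45), red cup at (343,330) behind the gripper bar. The moves fell about 60 mm short, so I'll use measured poses from here on.

```bash
cat >> m.py <<'E'
def cup(f,lo,hi,seed,h,R=45):
    im,d,c=load(f); hsv=cv2.cvtColor(im,cv2.COLOR_BGR2HSV); k=comp(hsv,lo,hi,seed,R); X=cloud(d,c)
    p=X[k&(np.abs(X[...,2]-h)<.006)]; (x,y),rad=cv2.minEnclosingCircle(p[:,:2].astype(np.float32))
    A=np.c_[2*p[:,:2],np.ones(len(p))]; s=np.linalg.lstsq(A,(p[:,:2]**2).sum(1),rcond=None)[0]
    print('rim',len(p),'z',round(p[:,2].mean(),4),'encl',round(x*1000,1),round(y*1000,1),round(rad*1000,1),'lsq',np.round(s[:2]*1000,1),round(1000*np.sqrt(s[2]+s[0]**2+s[1]**2),1))
E
python3 - <<'E'
from m import *
cup('w1',(100,100,30),(125,255,255),(367,203),.046)
im,d,c=load('w1'); X=cloud(d,c)
def rect(n,x0,x1,y0,y1,z0,z1):
    p=X[(d>0)&(X[...,0]>x0)&(X[...,0]<x1)&(X[...,1]>y0)&(X[...,1]<y1)&(X[...,2]>z0)&(X[...,2]<z1)]
    print(n,len(p),np.round(p[:,2].mean(),4),[np.round(v,1) for v in cv2.minAreaRect(p[:,:2].astype(np.float32)*1000)])
rect('meas',.37,.47,.08,.22,.03,.08); rect('off',.53,.67,.1,.26,.026,.04)
E
```

```text
rim 558 z 0.0454 encl 443.4 0.9 32.8 lsq [443.4   1.3] 31.1
meas 2833 0.0583 [array([418.7, 166.2]), array([67.8, 35.4]), np.float64(78.9)]
off 3255 0.0331 [array([602.7, 170.6]), array([46.4, 61.5]), np.float64(88.9)]
```

>>> {"name": "step_arm", "arguments": {
  "series": [
    [14,-14,-10,0,0,0,0],
    [14,-14,-30,0,0,0,0],
    [13,-15,-40,0,0,0,0],
    [0,0,-40,0,0,0,0],
    [0,0,-40,0,0,0,0],
    [0,0,-30,0,0,0,0],
    [0,0,-20,0,0,0,0],
    [0,0,-5,0,0,0,0],
    [0,0,0,0,0,0,0]
  ]
}}

```text
clock: 2.55
tool_pos: [0.4495, 0.004, 0.0275]
eef_rot: [0.737, 0.676, -0.004, -0.005]
contact_force: [-0.2, -0.7, -0.2]
opening: 1.003
finger_force: 0.0
```

>>> {"name": "step_arm", "arguments": {
  "series": [
    [-6,-3,-4,0,0,0,0],
    [0,0,0,0,0,0,0.3],
    [0,0,0,0,0,0,0.6],
    [0,0,0,0,0,0,1],
    [0,0,0,0,0,0,1],
    [0,0,0,0,0,0,1],
    [0,0,20,0,0,0,1],
    [0,0,35,0,0,0,1],
    [0,0,0,0,0,0,1]
  ]
}}

```text
clock: 3.45
tool_pos: [0.4478, -0.0015, 0.0847]
eef_rot: [0.738, 0.674, -0.004, -0.004]
contact_force: [0.1, 0.1, -1.0]
opening: 0.72
finger_force: 15.0
```

>>> {"name": "step_arm", "arguments": {
  "series": [
    [15,-2,0,0,0,0,1],
    [30,-4,0,0,0,0,1],
    [34,-4,0,0,0,0,1],
    [30,-4,0,0,0,0,1],
    [20,-2,0,0,0,0,1],
    [5,0,0,0,0,0,1],
    [0,0,-15,0,0,0,1],
    [0,0,-15,0,0,0,1],
    [0,0,0,0,0,0,1],
    [0,0,0,0,0,0,1]
  ]
}}

```text
clock: 4.45
tool_pos: [0.5786, -0.0172, 0.0511]
eef_rot: [0.738, 0.675, -0.007, -0.007]
contact_force: [-0.3, 0.4, -0.1]
opening: 0.726
finger_force: 15.0
```

```bash
python3 -c "
from m import *
st()"
```

```text
t 4.45 tcp [578.6 -17.2  51.1] ydir -5.2 tilt [-0.02  0.  ] q [-0.14  0.92  0.16  1.82 -0.3   0.44  0.14] F [-0.3  0.4 -0.1] op 0.726 ff 14.95091699405748
```

>>> {"name": "step_arm", "arguments": {
  "series": [
    [4,0,-4,0,-0.02,0,1],
    [0,0,-3,0,0,0,1],
    [0,0,-3,0,0,0,1],
    [0,0,0,0,0,0,1]
  ]
}}

```text
clock: 4.85
tool_pos: [0.584, -0.0173, 0.042]
eef_rot: [0.738, 0.675, 0.001, 0.001]
contact_force: [-0.3, -0.3, -1.0]
opening: 0.723
finger_force: 15.0
```

>>> {"name": "step_arm", "arguments": {
  "series": [
    [-1,0,-2,0,0,0,1],
    [0,0,-2,0,0,0,1],
    [0,0,0,0,0,0,1]
  ]
}}

```text
clock: 5.15
tool_pos: [0.5844, -0.0173, 0.0389]
eef_rot: [0.738, 0.675, 0.002, 0.002]
contact_force: [0.2, 0.3, 3.2]
opening: 0.72
finger_force: 14.8
```

>>> {"name": "step_arm", "arguments": {
  "series": [
    [0,0,0,0,0,0,0.1],
    [0,0,0,0,0,0,0],
    [0,0,0,0,0,0,0],
    [0,0,20,0,0,0,0],
    [0,0,40,0,0,0,0],
    [0,0,50,0,0,0,0],
    [0,0,50,0,0,0,0],
    [0,0,30,0,0,0,0],
    [0,0,0,0,0,0,0]
  ]
}}

```text
clock: 6.05
tool_pos: [0.5861, -0.0177, 0.2326]
eef_rot: [0.738, 0.674, 0.005, 0.004]
contact_force: [0.7, -0.2, -1.2]
opening: 0.998
finger_force: 0.0
```

Run:
```python
from m import *
st(); im,d,c=snap('wrist','w2'); X=cloud(d,c)
k=np.argmin(np.where(d>0,np.hypot(X[...,0]-.583,X[...,1]+.017)+abs(X[...,2]-.03),9)); v,u=divmod(k,640); print(u,v)
cup('w2',(100,100,30),(125,255,255),(u,v),.058,60)
p=X[(d>0)&(np.hypot(X[...,0]-.58,X[...,1]+.02)>.06)&(abs(X[...,1]+.02)<.12)&(abs(X[...,0]-.58)<.1)&(abs(X[...,2]-.0125)<.004)]
for y in np.arange(-.13,.11,.04):
    q=p[abs(p[:,1]-y)<.004]
    if len(q): print('board edges y',round(y,3),np.round([q[:,0].min(),q[:,0].max(),q[:,2].mean()],4))
```

```text
t 6.05 tcp [586.1 -17.7 232.6] ydir -5.2 tilt [ 0.012 -0.   ] q [-0.21  0.65  0.27  1.72 -0.23  0.79  0.08] F [ 0.7 -0.2 -1.2] op 0.998 ff 0.0
321 169
rim 528 z 0.058 encl 584.2 -15.8 32.8 lsq [584.3 -15.7] 31.0
board edges y -0.13 [0.5192 0.6275 0.0128]
board edges y -0.09 [0.522  0.6321 0.0129]
board edges y -0.05 [0.5264 0.6352 0.0122]
board edges y -0.01 [0.6395 0.6396 0.0101]
board edges y 0.03 [0.533  0.6425 0.0129]
board edges y 0.07 [0.5368 0.6463 0.013 ]
```

>>> {"name": "step_arm", "arguments": {
  "series": [
    [-10,16,0,0,-0.012,0,0],
    [-20,34,0,0,0,0,0],
    [-22,37,0,0,0,0,0],
    [-22,37,0,0,0,0,0],
    [-22,37,0,0,0,0,0],
    [-22,37,0,0,0,0,0],
    [-22,37,0,0,0,0,0],
    [-22,37,0,0,0,0,0],
    [-20,34,0,0,0,0,0],
    [-15,25,0,0,0,0,0],
    [-5,8,0,0,0,0,0],
    [0,0,0,0,0,0,0]
  ]
}}

```text
clock: 7.3
tool_pos: [0.3801, 0.322, 0.2269]
eef_rot: [0.737, 0.676, 0.004, 0.005]
contact_force: [0.5, 0.9, -1.1]
opening: 0.998
finger_force: 0.0
```

```bash
cat >> m.py <<'E'
def find(f,x,y,z):
    im,d,c=load(f); X=cloud(d,c); k=np.argmin(np.where(d>0,np.hypot(X[...,0]-x,X[...,1]-y)+abs(X[...,2]-z),9)); v,u=divmod(int(k),640); print('px',u,v,np.round(X[v,u],3)); return u,v
E
python3 - <<'E'
from m import *
st(); im,d,c=snap('wrist','w3')
s=find('w3',.384,.321,.065)
cup('w3',(18,110,60),(36,255,255),s,.068,50)
X=cloud(d,c); p=X[(d>0)&(abs(X[...,0]-.42)<.12)&(abs(X[...,1]-.32)<.17)&(X[...,2]>.03)&(X[...,2]<.13)]
for x in np.arange(.32,.54,.04):
  q=p[abs(p[:,0]-x)<.02]; print(round(x,2),[(round(y,2),round(q[abs(q[:,1]-y)<.02][:,2].max(),3)) for y in np.arange(.16,.5,.04) if (abs(q[:,1]-y)<.02).sum()>5])
E
```

```text
t 7.3 tcp [380.1 322.  226.9] ydir -5.0 tilt [ 0.013 -0.002] q [-1.02  0.56  0.35  1.98 -0.3   0.64 -0.57] F [ 0.5  0.9 -1.1] op 0.998 ff 0.0
px 307 185 [0.363 0.319 0.065]
rim 572 z 0.0676 encl 385.5 320.0 25.9 lsq [385.6 320.5] 24.2
0.32 [(np.float64(0.4), np.float64(0.099)), (np.float64(0.44), np.float64(0.099))]
0.36 [(np.float64(0.28), np.float64(0.07)), (np.float64(0.32), np.float64(0.07)), (np.float64(0.36), np.float64(0.07)), (np.float64(0.4), np.float64(0.1)), (np.float64(0.44), np.float64(0.1)), (np.float64(0.48), np.float64(0.1))]
0.4 [(np.float64(0.16), np.float64(0.066)), (np.float64(0.2), np.float64(0.066)), (np.float64(0.28), np.float64(0.07)), (np.float64(0.32), np.float64(0.07)), (np.float64(0.36), np.float64(0.071)), (np.float64(0.4), np.float64(0.1)), (np.float64(0.44), np.float64(0.1)), (np.float64(0.48), np.float64(0.099))]
0.44 [(np.float64(0.16), np.float64(0.068)), (np.float64(0.2), np.float64(0.066))]
0.48 [(np.float64(0.24), np.float64(0.071)), (np.float64(0.28), np.float64(0.07))]
0.52 [(np.float64(0.24), np.float64(0.071)), (np.float64(0.28), np.float64(0.07))]
```

>>> {"name": "step_arm", "arguments": {
  "series": [
    [3,-1,-20,0,-0.013,0,0],
    [2,-1,-40,0,0,0,0],
    [0,0,-45,0,0,0,0],
    [0,0,-40,0,0,0,0],
    [0,0,-20,0,0,0,0],
    [0,0,-10,0,0,0,0],
    [0,0,0,0,0,0,0],
    [0,0,0,0,0,0,0]
  ]
}}

```text
clock: 8.15
tool_pos: [0.3875, 0.319, 0.0539]
eef_rot: [0.739, 0.674, 0.011, 0.01]
contact_force: [0.1, 0.9, 0.1]
opening: 1.001
finger_force: 0.0
```

>>> {"name": "step_arm", "arguments": {
  "series": [
    [-2,1,-3,0,0.028,0,0],
    [0,0,-4,0,0,0,0],
    [0,0,0,0,0,0,0.3],
    [0,0,0,0,0,0,1],
    [0,0,0,0,0,0,1],
    [0,0,0,0,0,0,1],
    [0,0,0,0,0,0,1]
  ]
}}

```text
clock: 8.85
tool_pos: [0.3845, 0.3208, 0.0462]
eef_rot: [0.738, 0.675, 0.0, 0.0]
contact_force: [-0.3, 0.2, 0.4]
opening: 0.583
finger_force: 15.0
```

>>> {"name": "step_arm", "arguments": {
  "series": [
    [0,0,30,0,0,0,1],
    [0,0,45,0,0,0,1],
    [10,-16,30,0,0,0,1],
    [20,-34,0,0,0,0,1],
    [22,-37,0,0,0,0,1],
    [22,-37,0,0,0,0,1],
    [22,-37,0,0,0,0,1],
    [22,-37,0,0,0,0,1],
    [22,-37,0,0,0,0,1],
    [22,-37,0,0,0,0,1],
    [20,-34,0,0,0,0,1],
    [13,-22,0,0,0,0,1],
    [5,-8,0,0,0,0,1],
    [0,0,0,0,0,0,1]
  ]
}}

```text
clock: 10.25
tool_pos: [0.5843, -0.0162, 0.1509]
eef_rot: [0.739, 0.674, -0.0, 0.0]
contact_force: [-0.8, 0.4, -1.0]
opening: 0.587
finger_force: 15.0
```

```bash
python3 -c "
from m import *
st()"
```

```text
t 10.25 tcp [584.3 -16.2 150.9] ydir -5.3 tilt [ 0. -0.] q [-0.15  0.76  0.17  1.78 -0.2   0.62  0.05] F [-0.8  0.4 -1. ] op 0.587 ff 14.960544017376378
```

Right on target. Lower it into the blue cup.

>>> {"name": "step_arm", "arguments": {
  "series": [
    [0,1,-20,0,0,0,1],
    [0,0,-30,0,0,0,1],
    [0,0,-20,0,0,0,1],
    [0,0,-8,0,0,0,1],
    [0,0,-4,0,0,0,1],
    [0,0,0,0,0,0,1]
  ]
}}

```text
clock: 10.85
tool_pos: [0.5842, -0.0132, 0.0693]
eef_rot: [0.738, 0.675, 0.0, -0.0]
contact_force: [0.3, -0.3, -0.5]
opening: 0.583
finger_force: 15.0
```

>>> {"name": "step_arm", "arguments": {
  "series": [
    [0,-2,-3,0,0,0,1],
    [0,0,-3,0,0,0,1],
    [0,0,0,0,0,0,1],
    [0,0,0,0,0,0,0.2],
    [0,0,0,0,0,0,0],
    [0,0,0,0,0,0,0],
    [0,0,20,0,0,0,0],
    [0,0,40,0,0,0,0],
    [0,0,50,0,0,0,0],
    [0,0,50,0,0,0,0],
    [0,0,0,0,0,0,0]
  ]
}}

```text
clock: 11.95
tool_pos: [0.5887, -0.0169, 0.2299]
eef_rot: [0.738, 0.674, 0.005, 0.005]
contact_force: [1.0, 0.0, -0.6]
opening: 1.001
finger_force: 0.0
```

Run:
```python
from m import *
st(); snap('wrist','w4')
s=find('w4',.584,-.016,.08); cup('w4',(18,110,60),(36,255,255),s,.084,60)
cup('w4',(100,100,30),(125,255,255),s,.058,60)
```

```text
t 11.95 tcp [588.7 -16.9 229.9] ydir -5.2 tilt [ 0.014 -0.   ] q [-0.17  0.65  0.21  1.71 -0.18  0.78  0.03] F [ 1.   0.  -0.6] op 1.001 ff 0.0
px 297 187 [ 0.563 -0.018  0.079]
rim 627 z 0.0836 encl 585.4 -17.2 26.0 lsq [585.4 -16.6] 24.1
rim 155 z 0.0583 encl 567.9 -9.9 26.9 lsq [584.  -15.5] 30.8
```

>>> {"name": "step_arm", "arguments": {
  "series": [
    [-13,-10,0,0,0.014,0,0],
    [-30,-23,0,0,0,0,0],
    [-38,-30,0,0,0,0,0],
    [-38,-30,0,0,0,0,0],
    [-34,-27,0,0,0,0,0],
    [-20,-16,0,0,0,0,0],
    [-9,-7,0,0,0,0,0],
    [0,0,0,0,0,0,0]
  ]
}}

```text
clock: 12.8
tool_pos: [0.4002, -0.16, 0.2223]
eef_rot: [0.739, 0.674, -0.006, -0.006]
contact_force: [0.1, -0.4, 0.1]
opening: 1.004
finger_force: 0.0
```

Run:
```python
from m import *
st(); snap('wrist','w5')
s=find('w5',.406,-.160,.088); im,d,c=load('w5'); hsv=cv2.cvtColor(im,cv2.COLOR_BGR2HSV)
cup('w5',(0,150,40),(8,255,255),s,.09,50)
im,d,c=load('w5'); X=cloud(d,c)
p=X[(d>0)&(abs(X[...,0]-.387)<.08)&(abs(X[...,1]+.302)<.09)&(X[...,2]>.022)&(X[...,2]<.038)]
print('sand',len(p),[np.round(v,1) for v in cv2.minAreaRect(p[:,:2].astype(np.float32)*1000)])
```

```text
t 12.8 tcp [ 400.2 -160.   222.3] ydir -5.3 tilt [-0.017  0.001] q [ 0.16  0.49  0.17  2.14 -0.15  0.54  0.34] F [ 0.1 -0.4  0.1] op 1.004 ff 0.0
px 321 196 [ 0.392 -0.167  0.088]
rim 461 z 0.0898 encl 406.6 -159.7 19.1 lsq [ 406.4 -158.9] 17.2
sand 4059 [array([ 387.3, -301.1]), array([ 62.2, 110.4]), np.float64(5.5)]
```

>>> {"name": "step_arm", "arguments": {
  "series": [
    [3,0,-20,0,-0.017,0,0],
    [2,0,-45,0,0,0,0],
    [0,0,-45,0,0,0,0],
    [0,0,-25,0,0,0,0],
    [0,0,-10,0,0,0,0],
    [0,0,0,0,0,0,0],
    [0,0,0,0,0,0,0]
  ]
}}

```text
clock: 13.55
tool_pos: [0.4083, -0.159, 0.0786]
eef_rot: [0.738, 0.675, 0.002, 0.002]
contact_force: [0.9, -0.4, -0.1]
opening: 1.002
finger_force: 0.0
```

>>> {"name": "step_arm", "arguments": {
  "series": [
    [-2,0,-5,0,0.006,0,0],
    [0,0,-5,0,0,0,0],
    [0,0,0,0,0,0,0.4],
    [0,0,0,0,0,0,1],
    [0,0,0,0,0,0,1],
    [0,0,0,0,0,0,1],
    [0,0,0,0,0,0,1]
  ]
}}

```text
clock: 14.25
tool_pos: [0.4054, -0.1594, 0.0682]
eef_rot: [0.738, 0.675, -0.001, -0.001]
contact_force: [-0.2, -0.9, 0.3]
opening: 0.569
finger_force: 0.0
```

>>> {"name": "step_arm", "arguments": {
  "series": [
    [0,0,0,0,0,0,1],
    [0,0,0,0,0,0,1],
    [0,0,30,0,0,0,1],
    [0,0,45,0,0,0,1],
    [0,0,40,0,0,0,1],
    [13,10,0,0,0,0,1],
    [30,24,0,0,0,0,1],
    [38,30,0,0,0,0,1],
    [38,30,0,0,0,0,1],
    [34,27,0,0,0,0,1],
    [18,14,0,0,0,0,1],
    [9,7,0,0,0,0,1],
    [0,0,0,0,0,0,1]
  ]
}}

```text
clock: 15.55
tool_pos: [0.5856, -0.0164, 0.1827]
eef_rot: [0.738, 0.675, -0.001, -0.001]
contact_force: [-0.9, 0.2, -0.6]
opening: 0.424
finger_force: 15.0
```

```bash
python3 -c "
from m import *
st()"
```

```text
t 15.55 tcp [585.6 -16.4 182.7] ydir -5.1 tilt [-0.003  0.   ] q [-0.18  0.72  0.22  1.75 -0.23  0.7   0.08] F [-0.9  0.2 -0.6] op 0.424 ff 14.96570990915643
```

>>> {"name": "step_arm", "arguments": {
  "series": [
    [0,0,-20,0,0,0,1],
    [0,0,-30,0,0,0,1],
    [0,0,-25,0,0,0,1],
    [0,0,-9,0,0,0,1],
    [0,0,-4,0,0,0,1],
    [0,0,0,0,0,0,1]
  ]
}}

```text
clock: 16.15
tool_pos: [0.5851, -0.0182, 0.0955]
eef_rot: [0.739, 0.674, -0.001, -0.001]
contact_force: [-0.5, -0.4, -0.1]
opening: 0.417
finger_force: 15.0
```

>>> {"name": "step_arm", "arguments": {
  "series": [
    [0,1,-4,0,0,0,1],
    [0,0,-3,0,0,0,1],
    [0,0,0,0,0,0,1],
    [0,0,0,0,0,0,0.2],
    [0,0,0,0,0,0,0],
    [0,0,0,0,0,0,0],
    [0,0,20,0,0,0,0],
    [0,0,40,0,0,0,0],
    [0,0,50,0,0,0,0],
    [0,0,30,0,0,0,0],
    [0,0,0,0,0,0,0]
  ]
}}

```text
clock: 17.25
tool_pos: [0.5883, -0.0168, 0.2329]
eef_rot: [0.738, 0.674, 0.003, 0.002]
contact_force: [0.3, -0.0, 0.3]
opening: 1.002
finger_force: 0.0
```

Run:
```python
from m import *
st(); snap('wrist','w6')
s=find('w6',.585,-.016,.108); cup('w6',(0,150,40),(8,255,255),s,.110,60)
cup('w6',(18,110,60),(36,255,255),s,.084,60)
cup('w6',(100,100,30),(125,255,255),s,.058,70)
```

```text
t 17.25 tcp [588.3 -16.8 232.9] ydir -5.2 tilt [ 0.007 -0.   ] q [-0.2   0.66  0.25  1.71 -0.21  0.8   0.06] F [ 0.3 -0.   0.3] op 1.002 ff 0.0
px 306 185 [ 0.572 -0.009  0.108]
rim 460 z 0.1099 encl 586.0 -16.3 19.0 lsq [586.3 -15.8] 17.1
rim 377 z 0.0841 encl 585.4 -17.0 25.9 lsq [585.4 -16.7] 24.2
rim 154 z 0.0582 encl 570.3 -7.9 27.4 lsq [583.6 -15.3] 30.3
```

>>> {"name": "step_arm", "arguments": {
  "series": [
    [-10,11,0,0,0.007,0,0],
    [-25,27,0,0,0,-0.02,0],
    [-32,34,0,0,0,-0.02,0],
    [-32,34,0,0,0,-0.02,0],
    [-32,34,0,0,0,-0.02,0],
    [-24,26,0,0,0,-0.02,0],
    [-12,13,0,0,0,-0.006,0],
    [-3,4,0,0,0,0,0],
    [0,0,0,0,0,0,0]
  ]
}}

```text
clock: 18.2
tool_pos: [0.4142, 0.167, 0.2273]
eef_rot: [0.772, 0.635, -0.005, -0.004]
contact_force: [0.3, 0.4, -0.6]
opening: 1.001
finger_force: 0.0
```

Run:
```python
from m import *
st(); im,d,c=snap('wrist','w7'); X=cloud(d,c)
for z0,z1 in((.03,.08),(.055,.08)):
    p=X[(d>0)&(abs(X[...,0]-.42)<.06)&(abs(X[...,1]-.165)<.065)&(X[...,2]>z0)&(X[...,2]<z1)]
    print(len(p),[np.round(v,1) for v in cv2.minAreaRect(p[:,:2].astype(np.float32)*1000)],p[:,2].max())
```

```text
t 18.2 tcp [414.2 167.  227.3] ydir -11.1 tilt [-0.012 -0.   ] q [-0.69  0.51  0.31  2.1  -0.28  0.58 -0.37] F [ 0.3  0.4 -0.6] op 1.001 ff 0.0
2052 [array([419.5, 169.8]), array([61.1, 35.3]), np.float64(77.8)] 0.06688965307559908
1604 [array([419.3, 168.9]), array([54. , 34.6]), np.float64(78.2)] 0.06688965307559908
```

>>> {"name": "step_arm", "arguments": {
  "series": [
    [2,0,-20,0,-0.012,0,0],
    [1,0,-45,0,0,0,0],
    [0,0,-45,0,0,0,0],
    [0,0,-45,0,0,0,0],
    [0,0,-25,0,0,0,0],
    [0,0,-10,0,0,0,0],
    [0,0,0,0,0,0,0],
    [0,0,0,0,0,0,0]
  ]
}}

```text
clock: 19.05
tool_pos: [0.4193, 0.1663, 0.0388]
eef_rot: [0.773, 0.634, 0.002, 0.001]
contact_force: [0.7, -0.6, -0.2]
opening: 1.001
finger_force: 0.0
```

>>> {"name": "step_arm", "arguments": {
  "series": [
    [0,0,-8,0,0,0,0],
    [0,0,-7,0,0,0,0],
    [0,0,0,0,0,0,0.5],
    [0,0,0,0,0,0,1],
    [0,0,0,0,0,0,1],
    [0,0,0,0,0,0,1],
    [0,0,0,0,0,0,1],
    [0,0,0,0,0,0,1],
    [0,0,0,0,0,0,1]
  ],
  "force": 25
}}

```text
clock: 19.95
tool_pos: [0.4212, 0.1679, 0.0257]
eef_rot: [0.773, 0.635, -0.002, -0.001]
contact_force: [1.1, -0.6, -0.8]
opening: 0.39
finger_force: 3.4
```

>>> {"name": "step_arm", "arguments": {
  "series": [
    [0,0,0,0,0,0,1],
    [0,0,15,0,0,0,1],
    [0,0,35,0,0,0,1],
    [0,0,45,0,0,0,1],
    [0,0,40,0,0,0,1],
    [0,0,10,0,0,0,1],
    [8,-15,0,0,0,0.01,1],
    [18,-32,0,0,0,0.02,1],
    [20,-36,0,0,0,0.02,1],
    [20,-36,0,0,0,0.02,1],
    [20,-36,0,0,0,0.02,1],
    [20,-36,0,0,0,0.013,1],
    [20,-36,0,0,0,0,1],
    [16,-28,0,0,0,0,1],
    [9,-16,0,0,0,0,1],
    [3,-5,0,0,0,0,1],
    [0,0,0,0,0,0,1]
  ]
}}

```text
clock: 21.65
tool_pos: [0.5745, -0.1081, 0.1694]
eef_rot: [0.74, 0.673, -0.002, -0.001]
contact_force: [1.2, -0.1, -3.3]
opening: 0.384
finger_force: 24.8
```

```bash
python3 -c "
from m import *
st()"
```

```text
t 21.65 tcp [ 574.5 -108.1  169.4] ydir -5.4 tilt [-0.005 -0.001] q [-0.13  0.77  0.41  1.77 -0.45  0.7   0.44] F [ 1.2 -0.1 -3.3] op 0.384 ff 24.752521673217416
```

>>> {"name": "step_arm", "arguments": {
  "series": [
    [0,0,-15,0,-0.005,0,1],
    [0,0,-35,0,0,0,1],
    [0,0,-38,0,0,0,1],
    [0,0,-22,0,0,0,1],
    [0,0,-8,0,0,0,1],
    [0,0,-3,0,0,0,1],
    [0,0,0,0,0,0,1]
  ]
}}

```text
clock: 22.35
tool_pos: [0.5755, -0.1075, 0.0502]
eef_rot: [0.739, 0.674, 0.0, 0.001]
contact_force: [-0.3, -0.5, -2.0]
opening: 0.385
finger_force: 24.8
```

>>> {"name": "step_arm", "arguments": {
  "series": [
    [0,0,-5,0,0,0,1],
    [0,0,-4,0,0,0,1],
    [0,0,-2,0,0,0,1],
    [0,0,0,0,0,0,1]
  ]
}}

```text
clock: 22.75
tool_pos: [0.5752, -0.1081, 0.0386]
eef_rot: [0.739, 0.673, 0.0, 0.001]
contact_force: [-0.1, 0.3, -2.4]
opening: 0.388
finger_force: 24.8
```

>>> {"name": "step_arm", "arguments": {
  "series": [
    [0,0,-2,0,0,0,1],
    [0,0,0,0,0,0,1],
    [0,0,0,0,0,0,0.6],
    [0,0,0,0,0,0,0.3],
    [0,0,0,0,0,0,0],
    [0,0,0,0,0,0,0],
    [0,0,15,0,0,0,0],
    [0,0,35,0,0,0,0],
    [0,0,45,0,0,0,0],
    [0,0,45,0,0,0,0],
    [0,0,40,0,0,0,0],
    [0,0,10,0,0,0,0],
    [0,0,0,0,0,0,0]
  ]
}}

```text
clock: 24.05
tool_pos: [0.5762, -0.1084, 0.229]
eef_rot: [0.739, 0.673, 0.002, 0.003]
contact_force: [-0.1, -0.3, -0.3]
opening: 0.997
finger_force: 0.0
```

Run:
```python
from m import *
st(); im,d,c=snap('wrist','w8'); X=cloud(d,c)
for z0,z1 in((.03,.09),(.06,.09)):
    p=X[(d>0)&(abs(X[...,0]-.575)<.06)&(abs(X[...,1]+.115)<.052)&(X[...,2]>z0)&(X[...,2]<z1)]
    print(len(p),[np.round(v,1) for v in cv2.minAreaRect(p[:,:2].astype(np.float32)*1000)],p[:,2].max())
```

```text
t 24.05 tcp [ 576.2 -108.4  229. ] ydir -5.3 tilt [ 0.006 -0.002] q [-0.16  0.69  0.47  1.72 -0.41  0.82  0.41] F [-0.1 -0.3 -0.3] op 0.997 ff 0.0
2205 [array([ 573.8, -106.1]), array([60.4, 35.3]), np.float64(83.9)] 0.07906083914871692
2038 [array([ 573.3, -106.2]), array([59.4, 35. ]), np.float64(85.4)] 0.07906083914871692
```

View pics/w8.png

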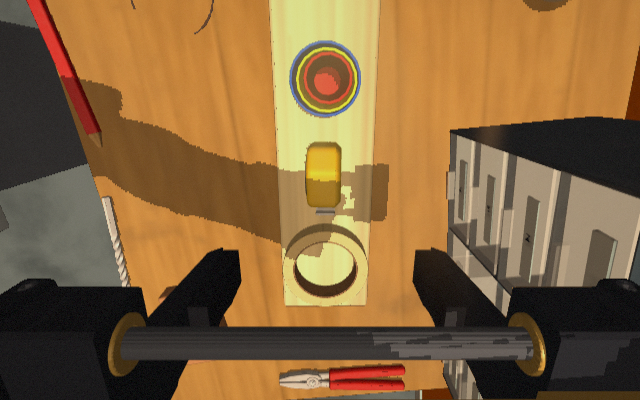

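The cups are nested at (325,78) and the measure stands at (323,175) between them and the roll. Next, a closer look at the offcut before fetching the block.

>>> {"name": "step_arm", "arguments": {
  "series": [
    [1,15,0,0,0,0,0],
    [2,35,0,0,0,0,0],
    [3,42,0,0,0,0,0],
    [3,42,0,0,0,0,0],
    [3,42,0,0,0,0,0],
    [3,42,0,0,0,0,0],
    [3,42,0,0,0,0,0],
    [2,30,0,0,0,0,0],
    [1,10,0,0,0,0,0],
    [0,0,0,0,0,0,0]
  ]
}}

```text
clock: 25.1
tool_pos: [0.595, 0.1937, 0.2249]
eef_rot: [0.738, 0.675, -0.001, 0.0]
contact_force: [-0.3, -0.7, 0.2]
opening: 0.997
finger_force: 0.0
```

Run:
```python
from m import *
st(); im,d,c=snap('wrist','w9'); X=cloud(d,c)
p=X[(d>0)&(abs(X[...,0]-.602)<.07)&(abs(X[...,1]-.192)<.08)&(abs(X[...,2]-.032)<.005)]
print(len(p),[np.round(v,1) for v in cv2.minAreaRect(p[:,:2].astype(np.float32)*1000)],p[:,2].mean())
```

```text
t 25.1 tcp [595.  193.7 224.9] ydir -5.1 tilt [-0.001 -0.002] q [-0.67  0.76  0.53  1.6  -0.45  0.91 -0.07] F [-0.3 -0.7  0.2] op 0.997 ff 0.0
4637 [array([603.3, 192.9]), array([60.1, 90.4]), np.float64(0.0)] 0.032948637269993045
```

>>> {"name": "step_arm", "arguments": {
  "series": [
    [-7,-17,0,0,0,0.01,0],
    [-15,-35,0,0,0,0.02,0],
    [-18,-42,0,0,0,0.02,0],
    [-18,-42,0,0,0,0.02,0],
    [-18,-42,0,0,0,0.02,0],
    [-18,-42,0,0,0,0.02,0],
    [-18,-42,0,0,0,0.02,0],
    [-18,-42,0,0,0,0.02,0],
    [-18,-42,0,0,0,0.02,0],
    [-18,-42,0,0,0,0.02,0],
    [-17,-42,0,0,0,0,0],
    [-15,-36,0,0,0,0,0],
    [-8,-20,0,0,0,0,0],
    [-3,-8,0,0,0,0,0],
    [0,0,0,0,0,0,0]
  ]
}}

```text
clock: 26.65
tool_pos: [0.3853, -0.3038, 0.2267]
eef_rot: [0.674, 0.739, -0.0, 0.001]
contact_force: [0.2, 0.6, -0.5]
opening: 1.002
finger_force: 0.0
```

Run:
```python
from m import *
st(); im,d,c=snap('wrist','w10'); X=cloud(d,c)
p=X[(d>0)&(abs(X[...,0]-.387)<.07)&(abs(X[...,1]+.301)<.08)&(abs(X[...,2]-.03)<.006)]
print(len(p),[np.round(v,1) for v in cv2.minAreaRect(p[:,:2].astype(np.float32)*1000)],p[:,2].mean())
```

```text
t 26.65 tcp [ 385.3 -303.8  226.7] ydir 5.3 tilt [ 0.001 -0.002] q [ 0.35  0.56  0.35  1.99 -0.31  0.64  1.  ] F [ 0.2  0.6 -0.5] op 1.002 ff 0.0
5647 [array([ 387.1, -301.6]), array([ 62.2, 109.9]), np.float64(5.8)] 0.028870445042337628
```

Block at (387,-302), 5.8°. Descend.

>>> {"name": "step_arm", "arguments": {
  "series": [
    [1,1,-20,0,0,0.008,0],
    [1,1,-40,0,0,0,0],
    [0,0,-45,0,0,0,0],
    [0,0,-45,0,0,0,0],
    [0,0,-30,0,0,0,0],
    [0,0,-15,0,0,0,0],
    [0,0,-5,0,0,0,0],
    [0,0,0,0,0,0,0]
  ]
}}

```text
clock: 27.5
tool_pos: [0.3896, -0.2989, 0.0264]
eef_rot: [0.668, 0.744, 0.001, 0.001]
contact_force: [0.0, 0.2, 0.6]
opening: 0.999
finger_force: 0.0
```

>>> {"name": "step_arm", "arguments": {
  "series": [
    [-2,-2,-8,0,0,0,0],
    [0,-1,-8,0,0,0,0],
    [0,0,0,0,0,0,0.3],
    [0,0,0,0,0,0,1],
    [0,0,0,0,0,0,1],
    [0,0,0,0,0,0,1],
    [0,0,0,0,0,0,1]
  ]
}}

```text
clock: 28.2
tool_pos: [0.3874, -0.3032, 0.011]
eef_rot: [0.669, 0.743, 0.0, 0.001]
contact_force: [-0.2, 0.0, 1.1]
opening: 0.702
finger_force: 25.0
```

```bash
python3 -c "
from m import *
st()"
```

```text
t 28.2 tcp [ 387.4 -303.2   11. ] ydir 6.0 tilt [ 0.003 -0.001] q [ 0.54  0.94  0.06  2.1  -0.47  0.1   1.14] F [-0.2  0.   1.1] op 0.702 ff 24.993730494752526
```

>>> {"name": "step_arm", "arguments": {
  "series": [
    [0,0,15,0,0,0,1],
    [0,0,35,0,0,0,1],
    [0,0,45,0,0,0,1],
    [0,0,45,0,0,0,1],
    [0,0,35,0,0,0,1],
    [0,0,5,0,0,0,1],
    [7,17,0,0,0,-0.01,1],
    [16,36,0,0,0,-0.02,1],
    [18,42,0,0,0,-0.02,1],
    [18,42,0,0,0,-0.02,1],
    [18,42,0,0,0,-0.02,1],
    [18,42,0,0,0,-0.015,1],
    [18,42,0,0,0,0,1],
    [18,42,0,0,0,0,1],
    [18,42,0,0,0,0,1],
    [18,42,0,0,0,0,1],
    [18,42,0,0,0,0,1],
    [17,36,0,0,0,0,1],
    [9,20,0,0,0,0,1],
    [0,0,0,0,0,0,1]
  ]
}}

```text
clock: 30.2
tool_pos: [0.5979, 0.1888, 0.1884]
eef_rot: [0.705, 0.709, 0.0, -0.0]
contact_force: [-0.3, -0.3, -0.5]
opening: 0.701
finger_force: 25.0
```

```bash
python3 -c "
from m import *
st()"
```

```text
t 30.2 tcp [597.9 188.8 188.4] ydir 0.4 tilt [0. 0.] q [-0.66  0.81  0.53  1.63 -0.51  0.84  0.09] F [-0.3 -0.3 -0.5] op 0.701 ff 24.992166585288942
```

>>> {"name": "step_arm", "arguments": {
  "series": [
    [3,1,-15,0,0,0,1],
    [2,1,-35,0,0,0,1],
    [0,0,-40,0,0,0,1],
    [0,0,-28,0,0,0,1],
    [0,0,-12,0,0,0,1],
    [0,0,-3,0,0,0,1],
    [0,0,0,0,0,0,1]
  ]
}}

```text
clock: 30.9
tool_pos: [0.6036, 0.1848, 0.058]
eef_rot: [0.708, 0.707, 0.0, 0.002]
contact_force: [0.7, 0.1, -0.1]
opening: 0.701
finger_force: 25.0
```

```bash
python3 -c "
from m import *
st()"
```

```text
t 30.9 tcp [603.6 184.8  58. ] ydir -0.1 tilt [ 0.003 -0.002] q [-0.59  0.98  0.41  1.68 -0.62  0.6   0.17] F [ 0.7  0.1 -0.1] op 0.701 ff 24.99175725504756
```

>>> {"name": "step_arm", "arguments": {
  "series": [
    [0,6,-5,0,0.003,0,1],
    [0,0,-5,0,0,0,1],
    [0,0,-2,0,0,0,1],
    [0,0,0,0,0,0,1]
  ]
}}

```text
clock: 31.3
tool_pos: [0.6031, 0.1921, 0.0456]
eef_rot: [0.707, 0.707, -0.001, 0.0]
contact_force: [0.5, -0.5, -0.5]
opening: 0.701
finger_force: 25.0
```

>>> {"name": "step_arm", "arguments": {
  "series": [
    [0,-1,-2,0,0,0,1],
    [0,0,-1,0,0,0,1],
    [0,0,0,0,0,0,1],
    [0,0,0,0,0,0,0.2],
    [0,0,0,0,0,0,0],
    [0,0,0,0,0,0,0],
    [0,0,15,0,0,0,0],
    [0,0,35,0,0,0,0],
    [0,0,45,0,0,0,0],
    [0,0,45,0,0,0,0],
    [0,0,40,0,0,0,0],
    [0,0,10,0,0,0,0],
    [0,0,0,0,0,0,0]
  ]
}}

```text
clock: 32.6
tool_pos: [0.6043, 0.191, 0.2354]
eef_rot: [0.707, 0.707, 0.001, 0.001]
contact_force: [0.6, -0.9, -0.9]
opening: 0.998
finger_force: 0.0
```

Run:
```python
from m import *
st(); im,d,c=snap('wrist','w11'); X=cloud(d,c)
p=X[(d>0)&(abs(X[...,0]-.602)<.07)&(abs(X[...,1]-.192)<.08)&(abs(X[...,2]-.062)<.006)]
print(len(p),[np.round(v,1) for v in cv2.minAreaRect(p[:,:2].astype(np.float32)*1000)],p[:,2].mean())
im,d,c=snap('top','top1'); a=cv2.resize(im[130:280,260:460],None,fx=4,fy=4); 
cv2.imwrite('pics/fin.png',a)
```

```text
t 32.6 tcp [604.3 191.  235.4] ydir -0.0 tilt [0.004 0.   ] q [-0.67  0.77  0.57  1.57 -0.48  0.95  0.05] F [ 0.6 -0.9 -0.9] op 0.998 ff 0.0
6343 [array([603.3, 191.9]), array([109.5,  62.1]), np.float64(89.6)] 0.0609023425281835
```

View pics/w11.png

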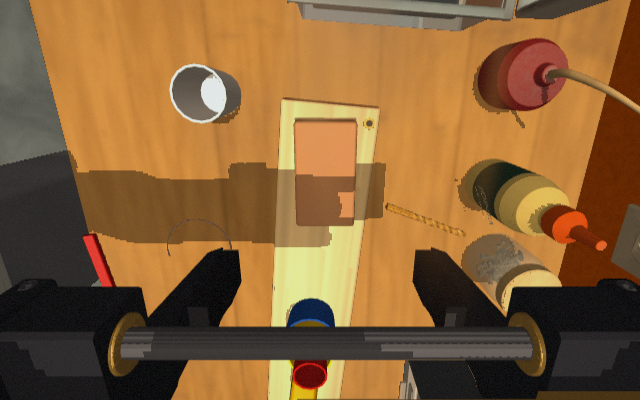

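View pics/fin.png

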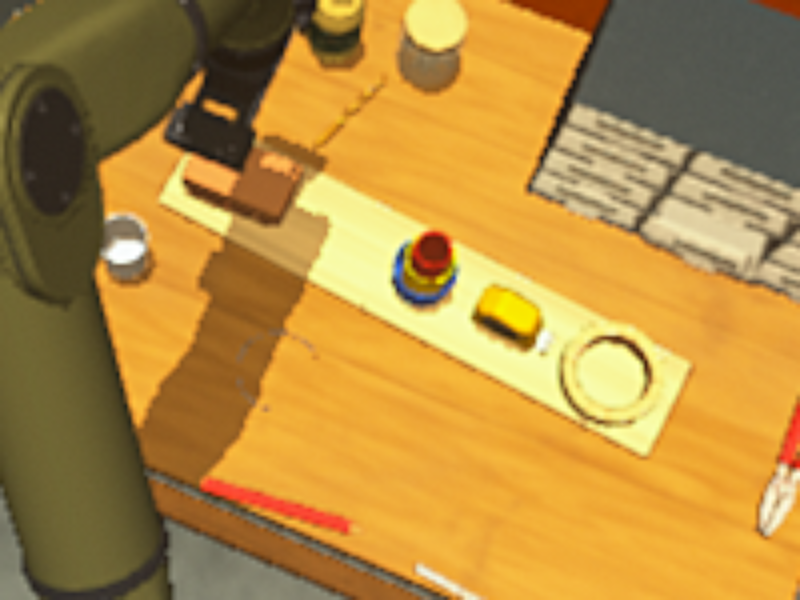

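The block lies on the offcut at (325,172) in the wrist view, centred to about 1 mm. The crop shows the nest at (427,268), the measure at (508,312) and the roll at (610,370), all in line. The gripper is open and clear, so I'm handing in.

```bash
python3 -c "
from plant import r
print(r.finish_job())"
```

```text
the job is handed in; nothing more can be done
None
```

I handed the job in at about 33 s with the cups nested, the tape measure standing and the sanding block on the offcut, all measured within the limits and released; the hand-in returned no verdict.

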